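# Seat the loaded nozzle cartridge

## Robot

A 6-joint arm with a two-finger parallel gripper is mounted at the origin on the work surface. World frame = base frame: x ahead of the robot, y to its left, z up, the work surface at z = 0. Lengths are in m, angles in degrees, forces in N, time in s.
With the tool pointing down it reaches from about 0.275 to 0.875 m from the base axis. Payload 12.5 kg.
Tool frame: the origin (TCP) lies midway between the tips of the shut fingers; the grasp point (between the pads) lies 19 mm behind it; z points along the fingers, y is the line along which they close (so a half turn about z gives the same grasp; the last joint's range is limited). The gripper opens to 85 mm and grips with 20 to 120 N. Pads are 22 mm wide; open, the fingers measure 114 mm over their backs; the gripper's body (76 mm by 85 mm) begins 54 mm behind the grasp point. The pads swing forward as they close: fully open they stand 13 mm farther back than shut.
Start: joints at [-76.18, 20.094, 94.641, -0, 65.266, -4.847], TCP at [0.176, -0.521, 0.231] pointing down, gripper open.
Joint ranges: [-157.81, 157.81], [-45, 120.19], [0.68, 151.7], [-89.99, 269.99], [4.06, 180], [-164.3, 164.3]. Speed limits (degrees/s): [127.2, 127.2, 159.86, 180, 180, 180].

## Interface

Orientations are given as a 3x3 rotation matrix whose columns are the frame's x, y, z axes.
In Python, from bench import robot, vision gives the robot as it stands.
- The arm moves only by the tool servo_tool, never from a script. Its argument "targets" is a list of rows, each a list of 5 numbers: the shift along the tool's x, y, z as a fraction of full scale, then the turn about the tool's z as a fraction of full scale, then the opening, from -1 (shut) to 1 (fully open). In form: [[dx, dy, dz, roll, jaw], ...]. A call has 1 to 10 rows; each row shifts and turns the commanded pose from where the row before left it, along the tool's axes as they then stand; what a row does not reach is not made up. Full scale, the value 1, is 0.02 m for a shift and 120 degrees for a turn. A row lasts 1/12 s, in which the tool goes at most 41.7 mm and 7.16 degrees, less where a joint would pass 70% of its speed; a pose out of reach is approached as far as the arm can. A call with a number of a shift or a turn outside -1 to 1 is refused whole. A call with a gripper value outside its range is refused whole. The fingers move at their own pace and stop on an object; "force" is the grip in N (left out, the last holds). Time passes only in rows, so rows that do not move let the fingers close. It gives the time, the measured TCP pose, the force, the opening and the grip force at its end, in the units of the state.
- robot.read_state(): the state, without advancing time (a new reading comes with each control period).
- vision.get_image(name): name is "scene" or "side" or "wrist"; returns the picture (480x640x3 uint8, blue, green, red); there is no depth.
- vision.get_calibration(name): a dict with "fov_y" (degrees; the focal length in pixels is half the picture's height over the tangent of half this angle, whatever the lens; pixels are square), "cx", "cy" (the principal point, pixels), "rvec" (rotation vector, rad) and "tvec" (3), from world to camera coordinates, as OpenCV has them; the wrist camera has in their place "T_tool_cam" (4x4, takes a point from camera to tool coordinates, whose origin is the TCP and whose axes are the flange's). Camera axes: x right, y down, z forward; pixel columns grow to the right and rows downward; lengths in m; the calibration is good to about 2 mm. A picture is of the moment at which its call begins: read the wrist's pose just before it. get_calibration takes no time and is no camera call.
- robot.sign_off(): hands the job in; it is judged then, once.
The state is a dict: "time": time; "q": joint angles; "joint_velocities": joint speeds; "joint_efforts": joint torques, N m; "tool_pos": TCP position; "ee_rot": TCP orientation; "force": force on the tool from outside, world axes, zero at the start; "torque": the same for the moment, N m; "opening": finger opening in m; "grip_force": force on a finger pad.
Only numpy, scipy, OpenCV 4.12 (cv2) and the standard library are available. Lean on these libraries where they do the work, as an engineer would, in place of code of your own. Each camera call takes 0.05 s, during which the arm holds its last target. There are 200 camera calls.

## Task

Only one of the three identical nozzle cartridges still holds its heavy brass nozzle: nudge them along their lanes to feel which one is clearly heavier, then push that one fully home so that it drops flat into the bay at the end of its lane. Then slide the orange marker behind the magazine to stand behind that bay. Leave the two light cartridges in their own lanes, not dropped into their bays, and do not disturb the other things on the bench.

Things in the scene. Friction and masses are not known exactly. Their poses are not given: they have to be found in the camera images.
- magazine: fixed three-lane magazine, yawed up to 0.25 rad. Origin on the table, middle lane's centre line, where the lanes meet the bays; x along the lanes away from the robot, y left, z up. Lane centres y = 80 (left), 0 (middle), -80 mm (right). Decks at z = 14 mm from x = -150 to 0, open at the -x end; rails between, 28 mm high, 63 mm apart. Back wall x = 74 to 86, 34 mm high
- cartridge_a: closed black box 70 (x, along lane) x 60 x 45 mm tall, silver plate and blue stripe on top, in the left lane; origin under its centre, axes as the magazine's. Front edge starts 20 to 45 mm short of the bay; 1.5 mm play each side. All three look alike, any may be the heavy one: it weighs 0.6 to 0.9 kg, the others 0.15 kg. Pushed from behind (-x) it resists with 2 to 5 N, a light one under 1 N
- cartridge_b: closed black box 70 (x, along lane) x 60 x 45 mm tall, silver plate and blue stripe on top, in the middle lane; origin under its centre, axes as the magazine's. Front edge starts 20 to 45 mm short of the bay; 1.5 mm play each side. All three look alike, any may be the heavy one: it weighs 0.6 to 0.9 kg, the others 0.15 kg. Pushed from behind (-x) it resists with 2 to 5 N, a light one under 1 N
- cartridge_c: closed black box 70 (x, along lane) x 60 x 45 mm tall, silver plate and blue stripe on top, in the right lane; origin under its centre, axes as the magazine's. Front edge starts 20 to 45 mm short of the bay; 1.5 mm play each side. All three look alike, any may be the heavy one: it weighs 0.6 to 0.9 kg, the others 0.15 kg. Pushed from behind (-x) it resists with 2 to 5 N, a light one under 1 N
- bay_right: floor pad of the right bay, a pocket 63 wide, 74 mm long (magazine x = 0 to 74), floor at z = 10 mm, 4 mm below the lane deck; origin on the table at the centre of its near (-x) edge, magazine axes. A cartridge pushed in tips over the step, then drops flat as its rear face passes x = 0; seated, its origin is at x = 35 to 39, z = 10 mm
- bay_middle: floor pad of the middle bay, a pocket 63 wide, 74 mm long (magazine x = 0 to 74), floor at z = 10 mm, 4 mm below the lane deck; origin on the table at the centre of its near (-x) edge, magazine axes. A cartridge pushed in tips over the step, then drops flat as its rear face passes x = 0; seated, its origin is at x = 35 to 39, z = 10 mm
- bay_left: floor pad of the left bay, a pocket 63 wide, 74 mm long (magazine x = 0 to 74), floor at z = 10 mm, 4 mm below the lane deck; origin on the table at the centre of its near (-x) edge, magazine axes. A cartridge pushed in tips over the step, then drops flat as its rear face passes x = 0; seated, its origin is at x = 35 to 39, z = 10 mm
- marker (a joint): slide of the orange marker along the magazine's +y, in m: 0 to 0.02 at the start (parked at the right end; 0 is magazine y = -125 mm); 0.045 behind the right bay, 0.125 middle, 0.205 left; stops at 0 and 0.25. It stays where it is left; moving it takes about 1.5 N
- marker_top (a point): top centre of the orange marker post, 16 x 16 mm, 76 mm above the table, standing at magazine x = 103 mm on a black foot 26 x 24 mm that is 32 mm high. It rides a dark track behind the back wall (x = 86 to 120, y = -140 to 140, 20 mm high) with a white line at each lane centre
- flux_jar: small pale jar with white cap, 52 mm across, 50 mm tall, beside the magazine's left end; origin under its centre
- circuit_board: small green circuit board 85 x 55 mm lying flat near the magazine's right end, up to 12 mm high; origin under its centre
- screwdriver: screwdriver lying on the table far left
- brush: brush lying on the table far right
- wool_bowl: dark steel bowl, 100 mm across, 45 mm tall, far right; origin under its centre
- cleaner_bottle: white bottle with red cap, 60 mm across, 140 mm tall, far left; origin under its centre

How it is judged (in metres and radians):
On the way, in this order (a step that is already met when the one before it is completed fails the run):
1. the loaded cartridge is seated flat in its bay (((contact force between cartridge_a and bay_left above 3.5 N and z of cartridge_a in the frame of magazine below 0.0118 m and x of cartridge_a in the frame of magazine above 0.032 m and angle between cartridge_a's own z axis and vertical below 0.03 rad) or (contact force between cartridge_b and bay_middle above 3.5 N and z of cartridge_b in the frame of magazine below 0.0118 m and x of cartridge_b in the frame of magazine above 0.032 m and angle between cartridge_b's own z axis and vertical below 0.03 rad) or (contact force between cartridge_c and bay_right above 3.5 N and z of cartridge_c in the frame of magazine below 0.0118 m and x of cartridge_c in the frame of magazine above 0.032 m and angle between cartridge_c's own z axis and vertical below 0.03 rad))), for 0.2 s.
2. the marker stands behind that bay (((contact force between cartridge_a and bay_left above 3.5 N and z of cartridge_a in the frame of magazine below 0.0118 m and x of cartridge_a in the frame of magazine above 0.032 m and angle between cartridge_a's own z axis and vertical below 0.03 rad and value of joint marker between 0.19 and 0.22 m) or (contact force between cartridge_b and bay_middle above 3.5 N and z of cartridge_b in the frame of magazine below 0.0118 m and x of cartridge_b in the frame of magazine above 0.032 m and angle between cartridge_b's own z axis and vertical below 0.03 rad and value of joint marker between 0.11 and 0.14 m) or (contact force between cartridge_c and bay_right above 3.5 N and z of cartridge_c in the frame of magazine below 0.0118 m and x of cartridge_c in the frame of magazine above 0.032 m and angle between cartridge_c's own z axis and vertical below 0.03 rad and value of joint marker between 0.03 and 0.06 m))), for 0.2 s.
At the end, for the whole second after the job is handed in: Heavy cartridge at rest flat in its own lane's bay (over 3.5 N on the floor, underside below 11.8 mm, tilt under 0.03 rad); marker within 15 mm of that lane's centre line; light cartridges flat on their lanes' decks, origin 5 to 130 mm before the bay and within 10 mm of the centre line (((contact force between cartridge_a and bay_left above 3.5 N and z of cartridge_a in the frame of magazine below 0.0118 m and x of cartridge_a in the frame of magazine above 0.032 m and angle between cartridge_a's own z axis and vertical below 0.03 rad and linear speed of cartridge_a below 0.01 m/s and value of joint marker between 0.19 and 0.22 m and y of cartridge_a in the frame of magazine between 0.07 and 0.09 m and x of cartridge_b in the frame of magazine between -0.13 and -0.005 m and angle between each of cartridge_b, cartridge_c's own z axis and vertical below 0.05 rad and z of each of cartridge_b, cartridge_c in the frame of magazine below 0.018 m and y of cartridge_b in the frame of magazine between -0.01 and 0.01 m and x of cartridge_c in the frame of magazine between -0.13 and -0.005 m and y of cartridge_c in the frame of magazine between -0.09 and -0.07 m) or (contact force between cartridge_b and bay_middle above 3.5 N and z of cartridge_b in the frame of magazine below 0.0118 m and x of cartridge_b in the frame of magazine above 0.032 m and angle between cartridge_b's own z axis and vertical below 0.03 rad and linear speed of cartridge_b below 0.01 m/s and value of joint marker between 0.11 and 0.14 m and y of cartridge_b in the frame of magazine between -0.01 and 0.01 m and x of cartridge_a in the frame of magazine between -0.13 and -0.005 m and angle between each of cartridge_a, cartridge_c's own z axis and vertical below 0.05 rad and z of each of cartridge_a, cartridge_c in the frame of magazine below 0.018 m and y of cartridge_a in the frame of magazine between 0.07 and 0.09 m and x of cartridge_c in the frame of magazine between -0.13 and -0.005 m and y of cartridge_c in the frame of magazine between -0.09 and -0.07 m) or (contact force between cartridge_c and bay_right above 3.5 N and z of cartridge_c in the frame of magazine below 0.0118 m and x of cartridge_c in the frame of magazine above 0.032 m and angle between cartridge_c's own z axis and vertical below 0.03 rad and linear speed of cartridge_c below 0.01 m/s and value of joint marker between 0.03 and 0.06 m and y of cartridge_c in the frame of magazine between -0.09 and -0.07 m and x of cartridge_a in the frame of magazine between -0.13 and -0.005 m and angle between each of cartridge_a, cartridge_b's own z axis and vertical below 0.05 rad and z of each of cartridge_a, cartridge_b in the frame of magazine below 0.018 m and y of cartridge_a in the frame of magazine between 0.07 and 0.09 m and x of cartridge_b in the frame of magazine between -0.13 and -0.005 m and y of cartridge_b in the frame of magazine between -0.01 and 0.01 m))); the robot touches nothing.
It fails at once if a bystander was moved more than 30 mm (distance of any of flux_jar, circuit_board, screwdriver, brush, wool_bowl, cleaner_bottle from where it was at the start of the episode above 0.03 m).
It also fails if it takes over 72 s, if anything falls off the work surface, if the arm or the gripper's body presses on something with over 40 N, if the wrist force passes 120 N, or if a joint passes its speed limit or range.

## Working session

There is one attempt and no reset: what is moved stays moved. The work goes in short steps, Python scripts to look and compute and a tool call to move; the robot and the scene stay as the last step left them, time stands still between calls to the robot, and variables do not carry over. Pictures are saved under pics/ and viewed, at most 10 in all, crops included, and the job is handed in when it is done.

Besides the shell and the picture viewer there is one more tool, called after ">>>" by a JSON object that holds its "name" and its "arguments", one argument or row to a line. servo_tool: Moves the arm, as the interface text tells. Shift numbers are shares of 0.02 m and turn numbers shares of 120 degrees, none past 1 either way. Its arguments: {"type":"object","properties":{"targets":{"type":"array","items":{"type":"array","items":{"type":"number"}}},"force":{"type":"number"}},"required":["targets"]}

```bash
mkdir -p pics
cat > h.py <<'E'
import numpy as np, cv2
from bench import robot, vision
def cam(name):
    c=vision.get_calibration(name); f=240/np.tan(np.radians(c["fov_y"]/2))
    K=np.array([[f,0,c["cx"]],[0,f,c["cy"]],[0,0,1]]); R=cv2.Rodrigues(np.array(c["rvec"],float))[0]
    return K,R,np.array(c["tvec"],float).ravel()
def ray(name,uv,z):
    K,R,t=cam(name); o=-R.T@t; uv=np.atleast_2d(uv).astype(float)
    d=(R.T@np.linalg.inv(K)@np.c_[uv,np.ones(len(uv))].T).T
    return o+d*((z-o[2])/d[:,2])[:,None]
def proj(name,P):
    K,R,t=cam(name); p=(K@(R@np.atleast_2d(P).T+t[:,None])).T
    return p[:,:2]/p[:,2:]
E
python3 - <<'E'
from h import *
for n in("scene","side"):
    im=vision.get_image(n); cv2.imwrite(f"pics/{n}0.png",im)
    K,R,t=cam(n); print(n,vision.get_calibration(n),-R.T@t)
s=robot.read_state(); print(s)
E
```

```text
scene {'fov_y': 50.15205890667397, 'cx': 323.97331556875724, 'cy': 247.84021453719268, 'rvec': array([ 2.46489496,  0.87310008, -0.23853352]), 'tvec': array([-0.41265683, -0.21870932,  1.45745141])} [ 0.91024311 -0.47816363  1.13362297]
side {'fov_y': 49.70638990940199, 'cx': 317.37786884763597, 'cy': 234.58779941323243, 'rvec': array([ 0.92801679, -2.53575192,  1.02856179]), 'tvec': array([0.38568351, 0.30096896, 0.98618575])} [-0.00236522  0.6108266   0.91585025]
{'time': 0.1, 'q': array([-7.61787784e+01,  2.01213141e+01,  9.46711732e+01, -4.96078261e-05,
        6.52672335e+01, -4.84696380e+00]), 'joint_velocities': array([ 0.0197799 , -0.03732046, -0.09767808,  0.02549757,  0.04983092,
        0.06557704]), 'joint_efforts': array([-8.02940758e-05, -5.06837904e+01, -2.91876447e+01, -1.01702390e-04,
        2.67458061e-03,  7.53748509e-06]), 'tool_pos': array([ 0.17600516, -0.52077381,  0.23082565]), 'ee_rot': array([[ 9.47388053e-01,  3.20087198e-01, -2.49767964e-04],
       [ 3.20087284e-01, -9.47387517e-01,  1.01195771e-03],
       [ 8.72876559e-05, -1.03866419e-03, -9.99999457e-01]]), 'force': array([ 0.61440418,  0.77995569, -0.49277753]), 'torque': array([ 0.01780531, -0.067034  ,  0.03015349]), 'grip_force': 0.0, 'opening': 0.08541449576171957}
```

View pics/scene0.png

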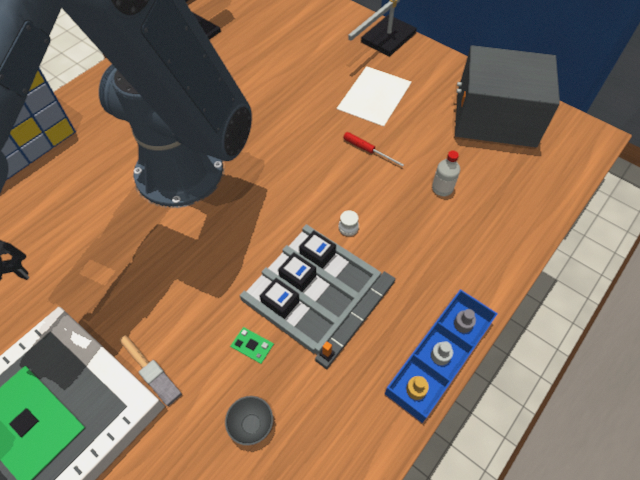

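View pics/side0.png

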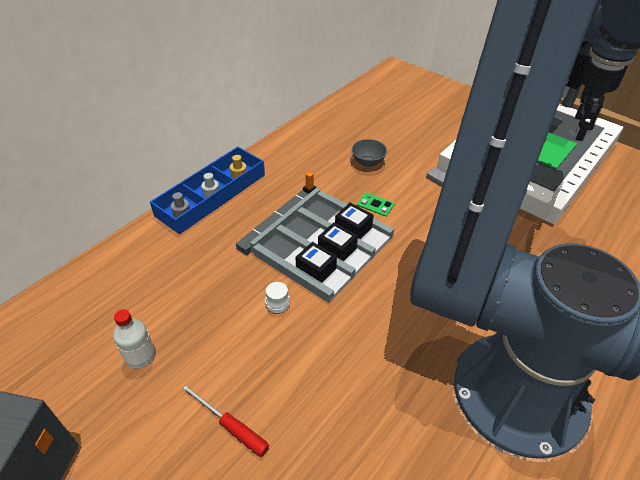

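The scene view shows the magazine at about (315,290), with cartridges at (318,248), (297,271) and (280,297) and the marker at (326,350). In the side view the cartridges are at (316,260), (338,240) and (354,219), with the marker at (309,180). Next I need enlarged crops and colour blobs.

Run:
```python
from h import *
a=cv2.imread("pics/scene0.png")[220:372,235:405]; b=cv2.imread("pics/side0.png")[165:305,230:400]
cv2.imwrite("pics/crops.png",np.vstack([cv2.resize(a,None,fx=2.35*2,fy=4,interpolation=cv2.INTER_CUBIC)[:0],cv2.resize(a,(680,608),interpolation=cv2.INTER_CUBIC)])[:600]) if 0 else None
cv2.imwrite("pics/ca.png",cv2.resize(a,None,fx=3.9,fy=3.9,interpolation=cv2.INTER_CUBIC))
for n in("scene","side"):
    im=cv2.imread(f"pics/{n}0.png"); hsv=cv2.cvtColor(im,cv2.COLOR_BGR2HSV)
    for col,lo,hi in(("blue",(105,150,100),(130,255,255)),("orange",(5,190,150),(16,255,255))):
        m=cv2.inRange(hsv,lo,hi); 
        if col=="orange":
            x0,y0=(318,338) if n=="scene" else (300,168); mm=np.zeros_like(m); mm[y0:y0+26,x0:x0+22]=m[y0:y0+26,x0:x0+22]; m=mm
        k,_,st,c=cv2.connectedComponentsWithStats(m)
        for i in range(1,k):
            if 12<st[i,4]<400: print(n,col,st[i],c[i].round(1), ray(n,c[i],0.059 if col=="blue" else .076).round(4))
```

```text
scene blue [317 243   9   9  35] [321.  247.3] [[0.4968 0.0296 0.059 ]]
scene blue [296 266  10   9  36] [300.4 270.3] [[ 0.4993 -0.0512  0.059 ]]
scene blue [278 292  10  10  42] [282.7 296.8] [[ 0.5127 -0.1305  0.059 ]]
scene orange [323 342   9   9  44] [327.  345.9] [[ 0.6708 -0.1639  0.076 ]]
side blue [345 209  10   8  35] [349.8 212.2] [[ 0.5155 -0.1341  0.059 ]]
side blue [329 229  10   9  41] [333.5 232.8] [[ 0.502  -0.0551  0.059 ]]
side blue [306 249  11   9  46] [311.3 253.2] [[0.5    0.0261 0.059 ]]
side orange [306 172   7   5  25] [309.  173.8] [[ 0.6709 -0.1646  0.076 ]]
```

View pics/ca.png

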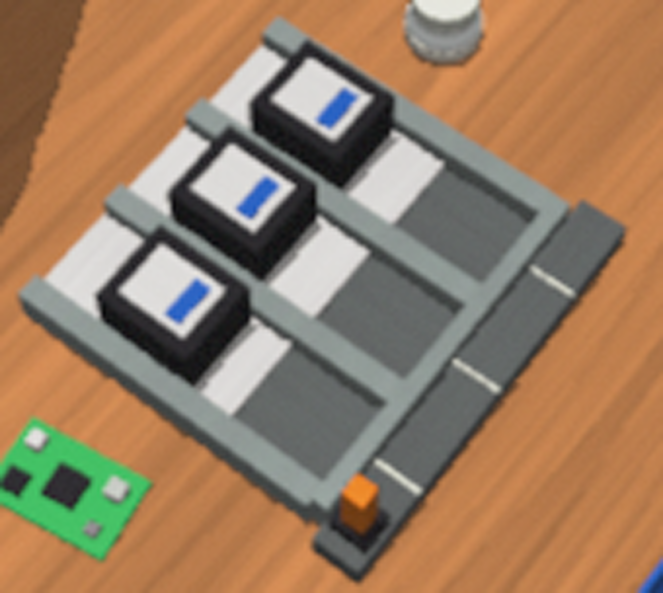

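Run:
```python
from h import *
im=cv2.imread("pics/scene0.png"); g=lambda l:np.array(l)/3.9+[235,220]
L=g([(552,281),(476,376),(398,477)]); P=ray("scene",L,.020); print(P.round(4))
d=P[0]-P[2]; yaw=np.arctan2(-d[0],d[1]); print("yaw lines",yaw,np.linalg.norm(d))
# rail outer end left/right near corners (z .028), back wall corner
Q=ray("scene",g([(268,22),(22,300),(573,208)]),.028); print(Q.round(4))
e=Q[2]-Q[0]; print("yaw rail",np.arctan2(e[1],e[0]))
e=Q[0]-Q[1]; print("yaw ends",np.arctan2(-e[0],e[1]))
D=ray("scene",g([(443,160),(400,222),(367,247),(325,308),(290,342),(233,413)]),.014);print("deck ends",D.round(4))
for y in(yaw,):
    R=np.array([[np.cos(y),-np.sin(y)],[np.sin(y),np.cos(y)]])
    o=P[1,:2]-R@[.103,0]; print("origin",o)
    for n,X in(("left",(.4984,.0279)),("mid",(.5007,-.0532)),("right",(.5141,-.1323)),("mk",(.6709,-.1643))): print(n,(R.T@(np.array(X)-o)).round(4))
    print("deck",((D[:,:2]-o)@R).round(4)); print("Q",((Q[:,:2]-o)@R).round(4))
```

```text
[[ 0.6658  0.0345  0.02  ]
 [ 0.6676 -0.0461  0.02  ]
 [ 0.6707 -0.1261  0.02  ]]
yaw lines 0.030399311718340115 0.16061151530602952
[[ 0.4087  0.0671  0.028 ]
 [ 0.4237 -0.1838  0.028 ]
 [ 0.6479  0.0805  0.028 ]]
yaw rail 0.05606315054136877
yaw ends 0.05950186630011601
deck ends [[ 0.5589  0.0633  0.014 ]
 [ 0.5653  0.0103  0.014 ]
 [ 0.5602 -0.0168  0.014 ]
 [ 0.5665 -0.0662  0.014 ]
 [ 0.5644 -0.0975  0.014 ]
 [ 0.5676 -0.1547  0.014 ]]
origin [ 0.56464512 -0.04920347]
left [-0.0639  0.0791]
mid [-0.064  -0.0021]
right [-0.053  -0.0815]
mk [ 0.1027 -0.1183]
deck [[-0.0023  0.1127]
 [ 0.0025  0.0594]
 [-0.0035  0.0325]
 [ 0.0013 -0.017 ]
 [-0.0017 -0.0482]
 [-0.0003 -0.1056]]
Q [[-0.1523  0.121 ]
 [-0.145  -0.1302]
 [ 0.0871  0.1271]]
```

The yaw is about 0.045 rad and the magazine origin is near (0.565, -0.052). First I'll align the tool with the magazine, shut the gripper and move towards the near end of the right lane.

>>> {"name": "servo_tool", "arguments": {
  "targets": [
    [0,0,0,0.045,-1],
    [0,0,0,0.045,-1],
    [0,0,0,0.044,-1],
    [0.68,-1,0,0,-1],
    [0.68,-1,0,0,-1],
    [0.68,-1,0,0,-1],
    [0.68,-1,0,0,-1],
    [0.68,-1,0,0,-1],
    [0.68,-1,0,0,-1],
    [0.68,-1,0,0,-1]
  ]
}}

```text
time: 0.93
tool_pos: [0.2652, -0.3757, 0.2311]
ee_rot: [[0.999, 0.045, -0.0], [0.045, -0.999, 0.0], [-0.0, -0.0, -1.0]]
force: [0.4, 0.4, 0.4]
opening: 0.0
grip_force: 0.0
```

>>> {"name": "servo_tool", "arguments": {
  "targets": [
    [0.68,-1,0,0,-1],
    [0.68,-1,0,0,-1],
    [0.68,-1,0,0,-1],
    [0.68,-1,0,0,-1],
    [0.68,-1,0,0,-1],
    [0.68,-1,0,0,-1],
    [0.68,-1,0.5,0,-1],
    [0.6,-1,0.5,0,-1],
    [0.6,-1,0.5,0,-1],
    [0,0,0.5,0,-1]
  ]
}}

```text
time: 1.77
tool_pos: [0.3767, -0.1891, 0.1907]
ee_rot: [[0.999, 0.047, 0.0], [0.047, -0.999, 0.001], [0.0, -0.001, -1.0]]
force: [-1.1, -1.2, -1.4]
opening: -0.0001
grip_force: 0.0
```

Run:
```python
from h import *
s=robot.read_state(); im=vision.get_image("wrist"); cv2.imwrite("pics/w1.png",im)
np.save("w1.npy",np.r_[s["tool_pos"],np.array(s["ee_rot"]).ravel()])
print(s["tool_pos"],vision.get_calibration("wrist"))
```

```text
[ 0.3767075  -0.18912722  0.19073524] {'fov_y': 59.73958655685747, 'cx': 317.0615574110648, 'cy': 234.9353979479926, 'T_tool_cam': array([[-1.41352168e-03, -9.61263176e-01, -2.75628568e-01,
         6.91545768e-02],
       [ 9.99998967e-01, -1.28712126e-03, -6.39476347e-04,
        -5.82153521e-04],
       [ 2.59937676e-04, -2.75629187e-01,  9.61264003e-01,
        -1.42944123e-01],
       [ 0.00000000e+00,  0.00000000e+00,  0.00000000e+00,
         1.00000000e+00]])}
```

View pics/w1.png

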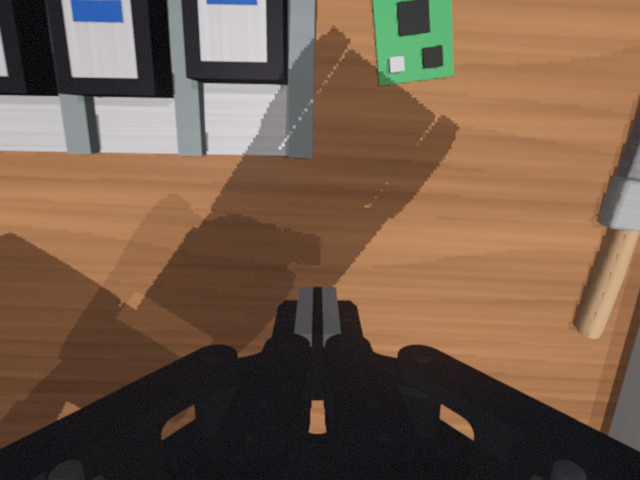

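The wrist view shows the near rail ends at (80,153), (190,157) and (300,157). The rear top edges are at (187,77)-(283,83) for the right cartridge, (56,93)-(155,97) for the middle one and about (10,94) for the left one.

```bash
cat >> h.py <<'E'
def wray(pose,uv,z):
    c=vision.get_calibration("wrist"); f=240/np.tan(np.radians(c["fov_y"]/2)); T=np.array(c["T_tool_cam"])
    p=pose[:3]; R=pose[3:].reshape(3,3); uv=np.atleast_2d(uv).astype(float)
    d=np.c_[(uv-[c["cx"],c["cy"]])/f,np.ones(len(uv))]@(R@T[:3,:3]).T; o=p+R@T[:3,3]
    return o+d*((z-o[2])/d[:,2])[:,None]
E
python3 - <<'E'
from h import *
p=np.load("w1.npy")
A=wray(p,[(80,153),(190,157),(300,157)],.028); print(A.round(4))
B=wray(p,[(187,77),(283,83),(56,93),(155,97),(10,94)],.059); print(B.round(4))
# rail edge directions
C=wray(p,[(289,157),(289,2),(178,157),(170,2)],.028); print(C.round(4), [np.arctan2(*(C[i+1]-C[i])[[1,0]]) for i in(0,2)])
E
```

```text
[[ 0.4117 -0.0156  0.028 ]
 [ 0.4125 -0.0947  0.028 ]
 [ 0.4161 -0.1741  0.028 ]]
[[ 0.4647 -0.1039  0.059 ]
 [ 0.4639 -0.1632  0.059 ]
 [ 0.4516 -0.0219  0.059 ]
 [ 0.452  -0.0835  0.059 ]
 [ 0.4496  0.0068  0.059 ]]
[[ 0.4158 -0.1662  0.028 ]
 [ 0.5162 -0.1634  0.028 ]
 [ 0.4121 -0.086   0.028 ]
 [ 0.5126 -0.0854  0.028 ]] [np.float64(0.027268108384116824), np.float64(0.006345855966780935)]
```

>>> {"name": "servo_tool", "arguments": {
  "targets": [
    [0,0,0,0.008,-1],
    [0.66,-0.89,1,0,-1],
    [0.66,-0.89,1,0,-1],
    [0.66,-0.89,1,0,-1],
    [0,0,1,0,-1],
    [0,0,1,0,-1],
    [0,0,1,0,-1],
    [0,0,1,0,-1],
    [0,0,1,0,-1],
    [0,0,0.2,0,-1]
  ]
}}

```text
time: 2.65
tool_pos: [0.4129, -0.1375, 0.0255]
ee_rot: [[1.0, 0.027, -0.003], [0.027, -1.0, 0.001], [-0.003, -0.001, -1.0]]
force: [-1.2, 0.6, -0.1]
opening: -0.0004
grip_force: 0.0
```

>>> {"name": "servo_tool", "arguments": {
  "targets": [
    [0,0,0,0,-1],
    [0,0,0,0,-1]
  ]
}}

```text
time: 2.82
tool_pos: [0.4143, -0.1378, 0.0281]
ee_rot: [[1.0, 0.027, 0.001], [0.027, -1.0, -0.0], [0.001, 0.0, -1.0]]
force: [-0.3, 0.1, 0.7]
opening: 0.0002
grip_force: 0.0
```

>>> {"name": "servo_tool", "arguments": {
  "targets": [
    [0.4,-0.16,0,0,-1],
    [0.4,0,0,0,-1],
    [0.4,0,0,0,-1],
    [0.4,0,0,0,-1],
    [0.1,0,0,0,-1],
    [0.1,0,0,0,-1],
    [0.1,0,0,0,-1]
  ]
}}

```text
time: 3.4
tool_pos: [0.4518, -0.1328, 0.0272]
ee_rot: [[1.0, 0.029, -0.0], [0.029, -1.0, 0.0], [-0.0, -0.0, -1.0]]
force: [0.5, 0.1, 0.0]
opening: -0.0001
grip_force: 0.0
```

>>> {"name": "servo_tool", "arguments": {
  "targets": [
    [0.1,0,0,0,-1],
    [0.1,0,0,0,-1]
  ]
}}

```text
time: 3.57
tool_pos: [0.4557, -0.1328, 0.0272]
ee_rot: [[1.0, 0.028, -0.0], [0.028, -1.0, 0.0], [-0.0, -0.0, -1.0]]
force: [-1.0, -0.4, 1.2]
opening: -0.0002
grip_force: 0.7
```

>>> {"name": "servo_tool", "arguments": {
  "targets": [
    [0.1,0,0,0,-1]
  ]
}}

```text
time: 3.65
tool_pos: [0.4575, -0.1327, 0.0272]
ee_rot: [[1.0, 0.028, -0.001], [0.028, -1.0, 0.0], [-0.001, -0.0, -1.0]]
force: [-2.3, 0.2, 1.5]
opening: 0.0001
grip_force: 0.9
```

>>> {"name": "servo_tool", "arguments": {
  "targets": [
    [0.1,0,0,0,-1]
  ]
}}

```text
time: 3.73
tool_pos: [0.4596, -0.1327, 0.0272]
ee_rot: [[1.0, 0.028, -0.001], [0.028, -1.0, 0.0], [-0.001, -0.0, -1.0]]
force: [-0.5, -0.4, 0.9]
opening: -0.0002
grip_force: 0.5
```

>>> {"name": "servo_tool", "arguments": {
  "targets": [
    [0.1,0,0,0,-1]
  ]
}}

```text
time: 3.82
tool_pos: [0.4618, -0.1326, 0.0272]
ee_rot: [[1.0, 0.028, -0.0], [0.028, -1.0, 0.0], [-0.0, -0.0, -1.0]]
force: [-1.7, 0.3, 0.1]
opening: 0.0003
grip_force: 0.4
```

>>> {"name": "servo_tool", "arguments": {
  "targets": [
    [0.1,0,0,0,-1]
  ]
}}

```text
time: 3.9
tool_pos: [0.4639, -0.1326, 0.0272]
ee_rot: [[1.0, 0.028, -0.0], [0.028, -1.0, 0.0], [-0.0, -0.0, -1.0]]
force: [-1.6, -0.4, 0.1]
opening: -0.0
grip_force: 0.4
```

>>> {"name": "servo_tool", "arguments": {
  "targets": [
    [-0.9,0,0,0,-1],
    [-0.9,0,0.0,0,-1],
    [0,0,-1,0,-1],
    [0,-0.5,-0.2,0,-1],
    [0,-1,0,0,-1],
    [0,-1,0,0,-1],
    [0,-1,0,0,-1],
    [0,-0.5,0,0,-1],
    [0,0,0.2,0,-1],
    [0,0,1,0,-1]
  ]
}}

```text
time: 4.73
tool_pos: [0.4276, -0.0536, 0.0287]
ee_rot: [[1.0, 0.03, 0.005], [0.03, -1.0, -0.001], [0.005, 0.001, -1.0]]
force: [1.2, -0.5, -0.2]
opening: -0.0
grip_force: 0.0
```

>>> {"name": "servo_tool", "arguments": {
  "targets": [
    [0,0,0,0,-1],
    [0.3,0,0,0,-1],
    [0.1,0,0,0,-1],
    [0.1,0,0,0,-1],
    [0.1,0,0,0,-1]
  ]
}}

```text
time: 5.15
tool_pos: [0.4382, -0.0536, 0.0278]
ee_rot: [[1.0, 0.028, 0.001], [0.028, -1.0, -0.0], [0.001, 0.0, -1.0]]
force: [-0.5, -0.1, 0.4]
opening: -0.0
grip_force: 0.0
```

>>> {"name": "servo_tool", "arguments": {
  "targets": [
    [0.1,0,0,0,-1]
  ]
}}

```text
time: 5.23
tool_pos: [0.44, -0.0534, 0.0277]
ee_rot: [[1.0, 0.028, 0.001], [0.028, -1.0, -0.0], [0.001, 0.0, -1.0]]
force: [-0.3, 0.6, 0.7]
opening: 0.0003
grip_force: 0.0
```

>>> {"name": "servo_tool", "arguments": {
  "targets": [
    [0.1,0,0,0,-1]
  ]
}}

```text
time: 5.32
tool_pos: [0.4418, -0.0533, 0.0276]
ee_rot: [[1.0, 0.028, 0.0], [0.028, -1.0, -0.0], [0.0, 0.0, -1.0]]
force: [0.6, 0.2, 0.4]
opening: 0.0
grip_force: 0.0
```

>>> {"name": "servo_tool", "arguments": {
  "targets": [
    [0.1,0,0,0,-1]
  ]
}}

```text
time: 5.4
tool_pos: [0.4435, -0.0531, 0.0274]
ee_rot: [[1.0, 0.028, -0.0], [0.028, -1.0, 0.0], [-0.0, -0.0, -1.0]]
force: [-2.3, 0.5, 2.2]
opening: -0.0001
grip_force: 0.9
```

>>> {"name": "servo_tool", "arguments": {
  "targets": [
    [0.1,0,0,0,-1]
  ]
}}

```text
time: 5.48
tool_pos: [0.4454, -0.053, 0.0273]
ee_rot: [[1.0, 0.028, -0.001], [0.028, -1.0, 0.0], [-0.001, -0.0, -1.0]]
force: [-2.1, 0.4, 1.6]
opening: -0.0003
grip_force: 0.9
```

>>> {"name": "servo_tool", "arguments": {
  "targets": [
    [0.1,0,0,0,-1]
  ]
}}

```text
time: 5.57
tool_pos: [0.4474, -0.053, 0.0273]
ee_rot: [[1.0, 0.028, -0.0], [0.028, -1.0, 0.0], [-0.0, -0.0, -1.0]]
force: [-1.6, -0.1, 1.5]
opening: 0.0
grip_force: 0.9
```

>>> {"name": "servo_tool", "arguments": {
  "targets": [
    [0.1,0,0,0,-1]
  ]
}}

```text
time: 5.65
tool_pos: [0.4495, -0.0529, 0.0273]
ee_rot: [[1.0, 0.028, -0.0], [0.028, -1.0, 0.0], [-0.0, -0.0, -1.0]]
force: [-2.2, -0.3, 0.3]
opening: -0.0001
grip_force: 0.9
```

>>> {"name": "servo_tool", "arguments": {
  "targets": [
    [0.1,0,0,0,-1]
  ]
}}

```text
time: 5.73
tool_pos: [0.4516, -0.0528, 0.0273]
ee_rot: [[1.0, 0.028, -0.0], [0.028, -1.0, 0.0], [-0.0, -0.0, -1.0]]
force: [-2.8, 0.0, 2.5]
opening: 0.0003
grip_force: 1.0
```

>>> {"name": "servo_tool", "arguments": {
  "targets": [
    [-0.8,0,0,0,-1],
    [-0.5,0,-0.5,0,-1],
    [0,0,-0.7,0,-1],
    [0,-0.5,0,0,-1],
    [0,-1,0,0,-1],
    [0,-1,0,0,-1],
    [0,-1,0,0,-1],
    [0,-0.5,0,0,-1],
    [0,0,0.2,0,-1],
    [0,0,1,0,-1]
  ]
}}

```text
time: 6.57
tool_pos: [0.425, 0.0267, 0.0284]
ee_rot: [[1.0, 0.03, 0.005], [0.03, -1.0, -0.0], [0.005, 0.0, -1.0]]
force: [1.1, 0.6, -0.1]
opening: 0.0001
grip_force: 0.0
```

>>> {"name": "servo_tool", "arguments": {
  "targets": [
    [0,0,0,0,-1],
    [0.3,0,0,0,-1],
    [0.1,0,0,0,-1],
    [0.1,0,0,0,-1],
    [0.1,0,0,0,-1]
  ]
}}

```text
time: 6.98
tool_pos: [0.4359, 0.0264, 0.0278]
ee_rot: [[1.0, 0.028, 0.001], [0.028, -1.0, -0.0], [0.001, 0.0, -1.0]]
force: [0.1, -0.1, 1.1]
opening: -0.0002
grip_force: 0.0
```

>>> {"name": "servo_tool", "arguments": {
  "targets": [
    [0.1,0,0,0,-1],
    [0.1,0,0,0,-1],
    [0.1,0,0,0,-1]
  ]
}}

```text
time: 7.23
tool_pos: [0.4402, 0.0268, 0.0273]
ee_rot: [[1.0, 0.028, -0.003], [0.028, -1.0, 0.0], [-0.003, -0.0, -1.0]]
force: [-8.5, -1.3, 5.0]
opening: -0.0002
grip_force: 4.1
```

>>> {"name": "servo_tool", "arguments": {
  "targets": [
    [0.1,0,0,0,-1]
  ]
}}

```text
time: 7.32
tool_pos: [0.4416, 0.027, 0.0271]
ee_rot: [[1.0, 0.028, -0.004], [0.028, -1.0, 0.0], [-0.004, -0.0, -1.0]]
force: [-8.1, 0.0, 5.9]
opening: 0.0
grip_force: 4.1
```

>>> {"name": "servo_tool", "arguments": {
  "targets": [
    [0.1,0,0,0,-1]
  ]
}}

```text
time: 7.4
tool_pos: [0.4436, 0.027, 0.0271]
ee_rot: [[1.0, 0.028, -0.004], [0.028, -1.0, 0.0], [-0.004, -0.0, -1.0]]
force: [-9.3, -0.6, 7.1]
opening: -0.0002
grip_force: 4.4
```

>>> {"name": "servo_tool", "arguments": {
  "targets": [
    [0.1,0,0,0,-1]
  ]
}}

```text
time: 7.48
tool_pos: [0.4456, 0.0271, 0.0272]
ee_rot: [[1.0, 0.029, -0.004], [0.029, -1.0, 0.0], [-0.004, -0.0, -1.0]]
force: [-8.6, -0.3, 6.2]
opening: -0.0001
grip_force: 4.3
```

>>> {"name": "servo_tool", "arguments": {
  "targets": [
    [0.1,0,0,0,-1]
  ]
}}

```text
time: 7.57
tool_pos: [0.4475, 0.0272, 0.0271]
ee_rot: [[1.0, 0.029, -0.004], [0.029, -1.0, 0.0], [-0.004, -0.0, -1.0]]
force: [-8.9, -0.5, 6.8]
opening: 0.0002
grip_force: 4.2
```

The left cartridge (a) is clearly the heavy one at about 9 N, against about 1.5–2 N for the others. The upward force suggests the finger bears on the top edge, so I'll back off, raise it a bit and push cartridge a home.

>>> {"name": "servo_tool", "arguments": {
  "targets": [
    [-0.25,0,0,0,-1],
    [0,0,-0.5,0,-1],
    [0.1,0,0,0,-1],
    [0.2,0,0,0,-1],
    [0.2,0,0,0,-1],
    [0.2,0,0,0,-1],
    [0.2,0,0,0,-1],
    [0.2,0,0,0,-1],
    [0.2,0,0,0,-1],
    [0.2,0,0,0,-1]
  ]
}}

```text
time: 8.4
tool_pos: [0.4731, 0.0278, 0.0372]
ee_rot: [[1.0, 0.028, -0.003], [0.028, -1.0, 0.0], [-0.003, -0.0, -1.0]]
force: [-8.8, -0.8, 7.9]
opening: -0.0003
grip_force: 4.5
```

>>> {"name": "servo_tool", "arguments": {
  "targets": [
    [0.2,0,0,0,-1],
    [0.2,0,0,0,-1],
    [0.2,0,0,0,-1],
    [0.2,0,0,0,-1],
    [0.2,0,0,0,-1],
    [0.2,0,0,0,-1],
    [0.2,0,0,0,-1],
    [0.2,0,0,0,-1],
    [0.2,0,0,0,-1],
    [0.2,0,0,0,-1]
  ]
}}

```text
time: 9.23
tool_pos: [0.5132, 0.029, 0.0372]
ee_rot: [[1.0, 0.029, -0.003], [0.029, -1.0, 0.0], [-0.003, -0.0, -1.0]]
force: [-9.6, -0.4, 6.9]
opening: -0.0001
grip_force: 4.3
```

>>> {"name": "servo_tool", "arguments": {
  "targets": [
    [0.2,0,0,0,-1],
    [0.2,0,0,0,-1],
    [0.2,0,0,0,-1],
    [0.2,0,0,0,-1],
    [0.2,0,0,0,-1],
    [0.15,0,0,0,-1],
    [0.15,0,0,0,-1]
  ]
}}

```text
time: 9.82
tool_pos: [0.5404, 0.0297, 0.0371]
ee_rot: [[1.0, 0.028, -0.0], [0.028, -1.0, 0.0], [-0.0, -0.0, -1.0]]
force: [-3.4, -1.1, -1.2]
opening: -0.0004
grip_force: 1.5
```

>>> {"name": "servo_tool", "arguments": {
  "targets": [
    [0.15,0,0,0,-1],
    [0.15,0,0,0,-1],
    [0.15,0,0,0,-1]
  ]
}}

```text
time: 10.07
tool_pos: [0.5494, 0.0299, 0.0372]
ee_rot: [[1.0, 0.028, -0.0], [0.028, -1.0, 0.0], [-0.0, -0.0, -1.0]]
force: [-2.7, -0.7, -1.5]
opening: 0.0002
grip_force: 1.5
```

>>> {"name": "servo_tool", "arguments": {
  "targets": [
    [0.1,0,0,0,-1],
    [0.1,0,0,0,-1]
  ]
}}

```text
time: 10.23
tool_pos: [0.5534, 0.03, 0.0373]
ee_rot: [[1.0, 0.028, -0.0], [0.028, -1.0, 0.0], [-0.0, -0.0, -1.0]]
force: [-3.7, 0.3, -1.9]
opening: 0.0001
grip_force: 1.5
```

>>> {"name": "servo_tool", "arguments": {
  "targets": [
    [0.05,0,0,0,-1]
  ]
}}

```text
time: 10.32
tool_pos: [0.5543, 0.03, 0.0373]
ee_rot: [[1.0, 0.028, -0.0], [0.028, -1.0, -0.0], [-0.0, 0.0, -1.0]]
force: [-5.9, -1.4, -0.3]
opening: 0.0002
grip_force: 3.2
```

Run:
```python
from h import *
im=vision.get_image("side"); s=robot.read_state(); print(s["tool_pos"],s["force"])
cv2.imwrite("pics/s2.png",cv2.resize(im[165:305,230:400],None,fx=4,fy=4,interpolation=cv2.INTER_CUBIC))
```

```text
[0.55415066 0.03003621 0.03719944] [-2.9337487  -0.78735608 -2.44312965]
```

View pics/s2.png

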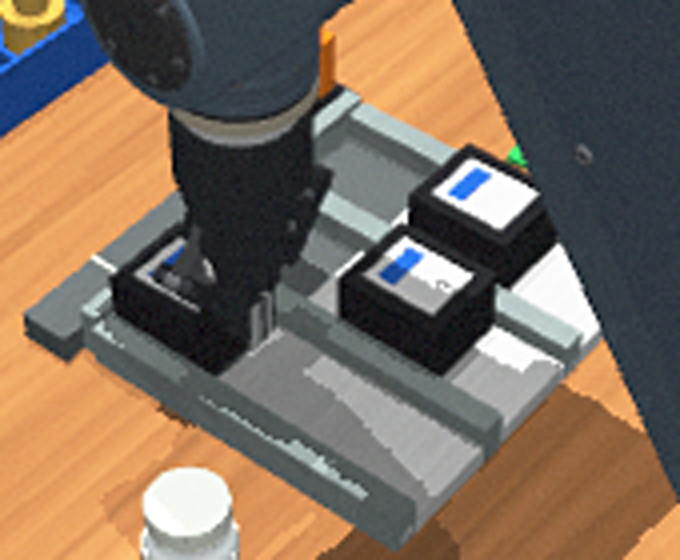

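The side view shows cartridge a almost in its bay, with its front at the back wall near (115,300) and its rear at about (220,370). I'll push on gently.

>>> {"name": "servo_tool", "arguments": {
  "targets": [
    [0.08,0,0,0,-1]
  ]
}}

```text
time: 10.45
tool_pos: [0.5544, 0.03, 0.0369]
ee_rot: [[1.0, 0.028, -0.003], [0.028, -1.0, -0.0], [-0.003, 0.0, -1.0]]
force: [-12.9, -2.3, -0.8]
opening: -0.0001
grip_force: 6.5
```

>>> {"name": "servo_tool", "arguments": {
  "targets": [
    [0.08,0,0,0,-1]
  ]
}}

```text
time: 10.53
tool_pos: [0.5544, 0.03, 0.0364]
ee_rot: [[1.0, 0.029, -0.007], [0.029, -1.0, -0.0], [-0.007, -0.0, -1.0]]
force: [-19.5, -4.2, 1.2]
opening: 0.0001
grip_force: 9.7
```

>>> {"name": "servo_tool", "arguments": {
  "targets": [
    [0.08,0,0,0,-1]
  ]
}}

```text
time: 10.62
tool_pos: [0.5544, 0.03, 0.0359]
ee_rot: [[1.0, 0.029, -0.011], [0.029, -1.0, -0.0], [-0.011, -0.0, -1.0]]
force: [-25.8, -2.7, 3.6]
opening: 0.0001
grip_force: 13.0
```

It is hard against the back wall, so I'll back off, lift and check the seating while travelling to the marker.

>>> {"name": "servo_tool", "arguments": {
  "targets": [
    [-0.2,0,0,0,-1],
    [-0.5,0,0,0,-1],
    [0,0,-1,0,-1],
    [0,0,-1,0,-1],
    [0,0,-1,0,-1],
    [0,0.5,-1,0,-1],
    [0.5,1,-0.2,0,-1],
    [0.5,1,0,0,-1],
    [0.5,1,0,0,-1],
    [0.5,1,0,0,-1]
  ]
}}

```text
time: 11.45
tool_pos: [0.5889, -0.0601, 0.1222]
ee_rot: [[1.0, 0.029, 0.003], [0.029, -1.0, -0.001], [0.003, 0.001, -1.0]]
force: [0.4, -0.4, -0.8]
opening: -0.0
grip_force: 0.0
```

>>> {"name": "servo_tool", "arguments": {
  "targets": [
    [0.5,1,0,0,-1],
    [0.5,1,0,0,-1],
    [0.5,1,0,0,-1],
    [0.5,1,0,0,-1],
    [0.5,1,0,0,-1],
    [0.5,1,0,0,-1],
    [0.5,1,0,0,-1],
    [0.5,0.5,0,0,-1],
    [0,0,0,0,-1]
  ]
}}

```text
time: 12.2
tool_pos: [0.6735, -0.2091, 0.1218]
ee_rot: [[1.0, 0.027, 0.003], [0.027, -1.0, -0.001], [0.003, 0.001, -1.0]]
force: [-0.4, 0.8, 0.3]
opening: -0.0002
grip_force: 0.0
```

Run:
```python
from h import *
s=robot.read_state(); print(s["tool_pos"],s["force"])
im=vision.get_image("side"); cv2.imwrite("pics/s3f.png",im)
cv2.imwrite("pics/s3.png",cv2.resize(im[165:305,230:400],None,fx=4,fy=4,interpolation=cv2.INTER_CUBIC))
hsv=cv2.cvtColor(im,cv2.COLOR_BGR2HSV); m=cv2.inRange(hsv,(105,150,100),(130,255,255))
k,_,st,c=cv2.connectedComponentsWithStats(m)
R=np.array([[np.cos(.029),-np.sin(.029)],[np.sin(.029),np.cos(.029)]])
for i in range(1,k):
    if 12<st[i,4]<400: print(st[i],((ray("side",c[i],.057)[0,:2]-[.564,-.051])@R).round(4))
```

```text
[ 0.67347037 -0.20911718  0.12175578] [-0.37189749  0.82205452  0.26542793]
[342 207  10   8  36] [-0.0407 -0.0837]
[325 227  10   9  39] [-0.0507 -0.0024]
[268 228  12   8  39] [0.0505 0.08  ]
```

View pics/s3.png

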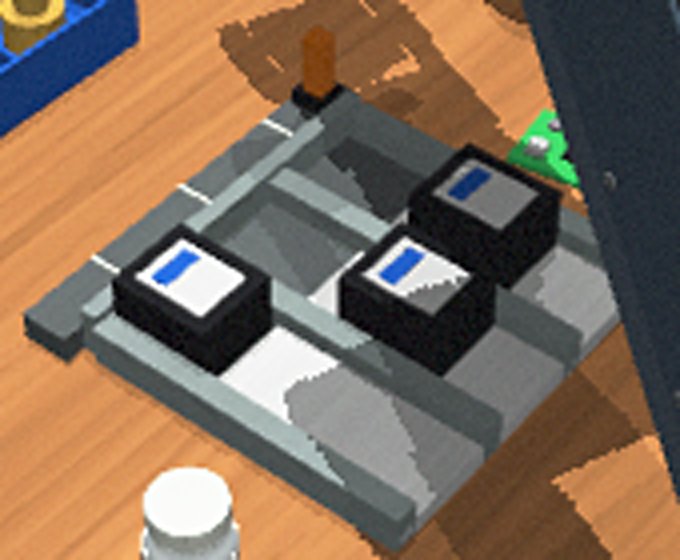

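Cartridge a is seated in the left bay: its rear edge at (220,372) meets the deck end, and its centre is at x≈38 mm. The other two are still on their decks and the marker is at (318,60). Next I'll lower the tool to the right of the marker post and push it left.

>>> {"name": "servo_tool", "arguments": {
  "targets": [
    [0,0,0.9,0,-1],
    [0,0,0.9,0,-1],
    [0,0,0.9,0,-1],
    [0,0,0.9,0,-1],
    [0,0,0,0,-1],
    [0,0,0,0,-1]
  ]
}}

```text
time: 12.75
tool_pos: [0.6714, -0.2059, 0.0492]
ee_rot: [[1.0, 0.029, -0.001], [0.029, -1.0, 0.0], [-0.001, -0.0, -1.0]]
force: [0.3, -0.3, 0.3]
opening: -0.0001
grip_force: 0.0
```

>>> {"name": "servo_tool", "arguments": {
  "targets": [
    [0,-0.3,0,0,-1],
    [0,-0.3,0,0,-1],
    [0,-0.3,0,0,-1],
    [0,-0.3,0,0,-1],
    [0,-0.3,0,0,-1],
    [0,-0.3,0,0,-1]
  ]
}}

```text
time: 13.25
tool_pos: [0.671, -0.1702, 0.0499]
ee_rot: [[1.0, 0.029, 0.001], [0.029, -1.0, -0.0], [0.001, 0.0, -1.0]]
force: [0.6, -1.8, 0.8]
opening: 0.0001
grip_force: 0.9
```

>>> {"name": "servo_tool", "arguments": {
  "targets": [
    [0,-0.5,0,0,-1],
    [0,-0.5,0,0,-1],
    [0,-0.5,0,0,-1],
    [0,-0.5,0,0,-1],
    [0,-0.5,0,0,-1],
    [0,-0.5,0,0,-1],
    [0,-0.5,0,0,-1],
    [0,-0.5,0,0,-1],
    [0,-0.5,0,0,-1],
    [0,-0.5,0,0,-1]
  ]
}}

```text
time: 14.08
tool_pos: [0.6678, -0.0697, 0.0493]
ee_rot: [[1.0, 0.028, -0.0], [0.028, -1.0, 0.0], [-0.0, -0.0, -1.0]]
force: [-0.1, -1.5, 1.0]
opening: -0.0001
grip_force: 0.9
```

>>> {"name": "servo_tool", "arguments": {
  "targets": [
    [0,-0.5,0,0,-1],
    [0,-0.5,0,0,-1],
    [0,-0.5,0,0,-1],
    [0,-0.5,0,0,-1],
    [0,-0.5,0,0,-1],
    [0,-0.4,0,0,-1],
    [0,-0.1,0,0,-1],
    [0,0,0,0,-1]
  ]
}}

```text
time: 14.75
tool_pos: [0.6661, -0.01, 0.0492]
ee_rot: [[1.0, 0.029, -0.0], [0.029, -1.0, 0.0], [-0.0, -0.0, -1.0]]
force: [-0.1, -0.1, -0.6]
opening: -0.0006
grip_force: 0.0
```

```bash
cat > mk.py <<'E'
from h import *
s=robot.read_state(); print(s["tool_pos"],s["force"])
R=np.array([[np.cos(.029),-np.sin(.029)],[np.sin(.029),np.cos(.029)]])
for n in("scene","side"):
    im=vision.get_image(n); cv2.imwrite(f"pics/{n}4.png",im); hsv=cv2.cvtColor(im,cv2.COLOR_BGR2HSV)
    m=cv2.inRange(hsv,(5,190,80),(16,255,255)); x0,y0,x1,y1=(300,255,405,370) if n=="scene" else (230,150,330,260)
    mm=np.zeros_like(m); mm[y0:y1,x0:x1]=m[y0:y1,x0:x1]; k,_,st,c=cv2.connectedComponentsWithStats(mm)
    for i in range(1,k):
        if st[i,4]>12: print(n,st[i],c[i].round(1),((ray(n,c[i],.06)[0,:2]-[.564,-.051])@R).round(4))
E
python3 mk.py
```

```text
[ 0.66607357 -0.0099606   0.04916733] [-0.05443056 -0.09943154 -0.62695941]
side [258 208  10  19 137] [262.4 217.3] [0.0999 0.0632]
```

>>> {"name": "servo_tool", "arguments": {
  "targets": [
    [0,-0.2,0,0,-1],
    [0,-0.3,0,0,-1],
    [0,-0.2,0,0,-1],
    [0,-0.1,0,0,-1],
    [0,0,0,0,-1],
    [0,0.5,0,0,-1],
    [0,1,0,0,-1],
    [0,1,-1,0,-1],
    [0,0.5,-1,0,-1],
    [0,0,-1,0,-1]
  ]
}}

```text
time: 15.68
tool_pos: [0.6673, -0.0578, 0.1099]
ee_rot: [[1.0, 0.026, -0.0], [0.026, -1.0, -0.0], [-0.0, 0.0, -1.0]]
force: [-0.5, -0.1, 0.8]
opening: 0.0002
grip_force: 0.0
```

>>> {"name": "servo_tool", "arguments": {
  "targets": [
    [0,1,-1,0,-1],
    [0,1,-1,0,-1],
    [0,1,-1,0,-1],
    [0,1,0,0,-1],
    [0,1,0,0,-1],
    [0,1,0,0,-1],
    [0,1,0,0,-1],
    [0,1,0,0,-1],
    [0,0,0,0,-1],
    [0,0,0,0,-1]
  ]
}}

```text
time: 16.52
tool_pos: [0.6716, -0.216, 0.1691]
ee_rot: [[1.0, 0.027, -0.0], [0.027, -1.0, 0.0], [-0.0, -0.0, -1.0]]
force: [0.8, 0.5, -0.4]
opening: -0.0003
grip_force: 0.0
```

```bash
python3 mk.py
python3 - <<'E'
import cv2,numpy as np
a=cv2.imread("pics/scene4.png")[200:380,235:425]; b=cv2.imread("pics/side4.png")[150:330,220:410]
cv2.imwrite("pics/fin.png",cv2.resize(np.hstack([a,b]),None,fx=2.1,fy=3,interpolation=cv2.INTER_CUBIC))
E
```

```text
[ 0.67159646 -0.21602416  0.16911434] [ 0.79277951  0.49477967 -0.42710384]
scene [372 280   9  15  88] [375.9 286.6] [0.1033 0.0747]
side [254 212   9  19 119] [258.  221.4] [0.0986 0.0799]
```

View pics/fin.png

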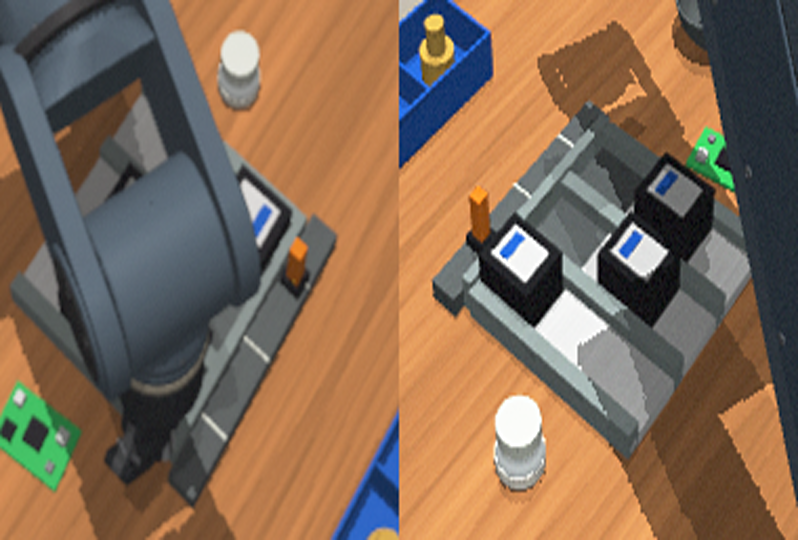

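The marker covers the left white line at about y = 77 mm, cartridge a is flat in the left bay, and the light cartridges are on their decks. The arm is clear, so I'm handing in.

```bash
python3 -c "
from bench import robot
print(robot.sign_off())"
```

```text
the job is handed in; nothing more can be done
None
```

I handed the job in at about 17 s, with no verdict returned: the left cartridge (a) was the heavy one and sits in the left bay with the marker about 3 mm off that lane's centre line by camera, and the two light cartridges are still on their decks.

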